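# Open the jar of sugar pearls one-handed

## Robot

A 6-joint arm with a two-finger parallel gripper is mounted at the origin on the work surface. World frame = base frame: x ahead of the robot, y to its left, z up, the work surface at z = 0. Lengths are in m, angles in rad, forces in N, time in s.
With the tool pointing down it reaches from about 0.35 to 0.925 m from the base axis. Payload 6.4 kg.
Tool frame: the origin (TCP) lies where the fingers leave the gripper's body, on its centre line; the fingertips stand 97 mm ahead of it and the grasp point (between the pads) lies 78 mm ahead of it (robot.tcp_to_tips is the distance from the TCP to the fingertips, in m); z points along the fingers, y is the direction in which the jaws open and shut (so a half turn about z gives the same grasp; the last joint's range is limited). The gripper opens to 94 mm and grips with 3 to 60 N. Pads are 16 mm wide; open, the fingers measure 119 mm over their backs; the gripper's body (75 mm by 177 mm) begins 78 mm behind the grasp point.
Start: joints at [-1.486, 0.245, 1.558, -0, 1.339, -0.174], TCP at [0.166, -0.628, 0.303] pointing down, gripper open.
Joint ranges: [-3.13, 3.13], [-1.02, 2.26], [0.13, 2.54], [-0.95, 4.09], [0.21, 2.88], [-2.74, 2.74]. Speed limits (rad/s): [2.57, 2.57, 3.14, 3.14, 3.14, 3.14].

## Interface

Orientations are given as a rotation vector (axis times angle).
In Python, from bench import readout, cams, ticket, robot gives the robot as it stands.
- The arm moves only by the tool step_arm, never from a script. Its argument "motion" is text: rows parted by semicolons, each of 7 numbers parted by spaces: the shift along the tool's x, y, z in m, then the turn, a rotation vector about the tool's x, y, z in degrees, then the opening, from 0 (shut) to 1 (fully open). A call has 1 to 10 rows; each row is the pose to reach, as a shift and turn from the pose commanded when the call began, along the tool's axes at that moment; what a row does not reach only later rows make up. A row lasts 1/10 s, in which the tool goes at most 50 mm and 8.59 degrees, less where a joint would pass 70% of its speed; a pose out of reach is approached as far as the arm can. A call with a gripper value outside its range is refused whole. The fingers move at their own pace and stop on an object; the grip force is fixed at half the most. Time passes only in rows, so rows that repeat a pose let the fingers close. It gives the time, the measured TCP pose, the force and the opening at its end, in the units of the state.
- readout.observe(): the state, without advancing time (a new reading comes with each control period).
- cams.get_image(name): name is "scene" or "top" or "wrist"; returns a dict with "frame" (420x560x3 uint8, red, green, blue), "camera_matrix" (3x3 intrinsics, pixels), "rvec" (rotation vector, rad) and "tvec" (3), from world to camera coordinates, as OpenCV has them. Camera axes: x right, y down, z forward; pixel columns grow to the right and rows downward; lengths in m; the calibration is good to about 2 mm. The wrist camera is an equidistant fisheye: a pixel r from the principal point sees the ray r / f radians off the axis. A picture is of the moment at which its call begins. There is no depth.
- ticket.finish_job(): hands the job in, once; it reports no verdict.
The state is a dict: "time_s": time; "qpos": joint angles; "joint_velocities": joint speeds; "tau": joint torques, N m; "tcp_pos": TCP position; "eef_rot": TCP orientation; "wrist_force": force on the tool from outside, world axes, zero at the start; "ft_torque": the same for the moment, N m; "width": opening from 0.0 (shut) to 1.0 (fully open).
Only numpy, scipy, OpenCV 4.12 (cv2) and the standard library are available. Lean on these libraries where they do the work, as an engineer would, in place of code of your own. Each camera call takes 0.05 s, during which the arm holds its last target.

## Task

Take the glass jar of white sugar pearls with the gold cap and stand it upright, still closed, fully down in the white jar holder, so that the holder keeps it from turning. Then unscrew the tight gold cap anticlockwise, stop turning once its thread lets go, and lift it straight up: finish while still holding the cap in the gripper, level and about 2 cm clear above the jar's mouth, with the jar still fully down in the holder. Leave everything else on the bench where it stands.

Things in the scene. Friction and masses are not known exactly. Their poses are not given: they have to be found in the camera images.
- jar: Loose clear glass jar of white sugar pearls, 0.25 to 0.4 kg. Square body 60 x 60 mm, 62 mm high, flat shoulder; round neck 40 mm across (50 mm over its thread), mouth rim 90 mm above the underside. Origin: centre of the underside; z up, x and y square to the flat sides. Starts upright on the bench, capped (95 mm high in all); unbraced it spins with the cap.
- cap: Gold metal cap on the jar, a loose part, 50 g: 58 mm outer diameter, 19 mm high. Origin: centre of its lower edge, 76 mm above the jar's underside while closed; z up. Tight: a springy liner presses about 5 N (0.1 to 0.3 N m to turn); the jar can be lifted by it. Three lugs inside hold it until it has been turned far enough anticlockwise (seen from above), rising 2 mm.
- cap_mark (a point): Small dark dimple on the rim of the cap's top, 28 mm from its axis on the cap's +x side, 19 mm above its lower edge. Closed, it lies 0 to 6 degrees anticlockwise of the jar's +x direction; at about 55 degrees the thread lets go; at about 100 degrees the lugs run against the next thread.
- holder: One-handed jar holder, fixed to the bench by suction feet: white base plate 130 x 130 mm, 8 mm thick, with a square upright collar, 81 mm outside, whose top is 36 mm above the bench. Origin: centre of the underside; z up, x and y square to the collar's sides; any of the jar's four quarter turns fits.
- well (a point): Centre of the floor of the holder's rubber-lined square well, 8 mm above the bench. The well is 65 x 65 mm and 28 mm deep, its top edge is flared by about 4 mm a side. The jar's origin lies here (within 2.5 mm a side) when it is fully down; in it the jar can turn only about 5 degrees either way.
- pink_jar: Loose jar of the same shape with pink pearls and a blue cap, 95 mm high. Bystander. Origin: centre of the underside.
- cake_stand: White ceramic footed cake stand, 224 mm diameter, 110 mm high. Bystander. Origin: centre of the underside.
- cup_left: Glass custard cup, 76 mm diameter, 58 mm high. Bystander. Origin: centre of the underside.
- cup_right: Glass custard cup, 76 mm diameter, 58 mm high. Bystander. Origin: centre of the underside.
- comb: Flat steel scraper comb, 100 x 115 x 3 mm, lying on the bench. Bystander. Origin: centre of the underside.
- organiser: Purple plastic piping-tip organiser, closed, fixed, 150 x 210 mm, 52 mm high. Bystander. Origin: centre of the underside.
- tip: Steel piping tip standing on its wide end, 26 mm diameter, 34 mm high. Bystander. Origin: centre of the underside.
There are look-alikes about, which are no part of the job. Of the things shaped like the cap, the gold one is meant.

How it is judged:
By the outcome, as a careful person would: the job done as asked, in the order asked, and still so for the second after the job is handed in, while the arm keeps its last pose, push and grip.
It also fails if it takes over 48 s, if anything falls off the work surface, if the arm or the gripper's body presses on something with over 40 N, if the wrist force passes 120 N, or if a joint passes its speed limit or range.

## Working session

There is one attempt and no reset: what is moved stays moved. The work goes in short steps, Python scripts to look and compute and a tool call to move; the robot and the scene stay as the last step left them, time stands still between calls to the robot, and variables do not carry over. Pictures are saved under pics/ and viewed, and the job is handed in when it is done.

Besides the shell and the picture viewer there is one more tool, called after "Request:" as name(argument=value, ...), one argument or row to a line, values as JSON. step_arm: Moves the arm, as the interface text tells. Its arguments: {"type":"object","properties":{"motion":{"type":"string"}},"required":["motion"]}

```bash
mkdir -p pics; ls
python3 - <<'E'
from bench import readout, cams, ticket, robot
import cv2
print(readout.observe())
for n in ("scene","top","wrist"):
    d=cams.get_image(n); cv2.imwrite(f"pics/{n}0.png",d["frame"][:,:,::-1]); print(n,d["camera_matrix"].tolist(),d["rvec"],d["tvec"])
E
```

```text
pics
{'time_s': 0.0, 'qpos': array([-1.48608874e+00,  2.45800706e-01,  1.55897236e+00, -1.39690111e-05,
        1.33867210e+00, -1.74101306e-01]), 'joint_velocities': array([-6.35345726e-05, -8.77262897e-04, -1.91799913e-03,  8.33477878e-04,
        5.88160754e-04,  2.00818067e-04]), 'tau': array([ 1.44498881e-03, -4.15832734e+01, -3.14598048e+01,  6.84802607e-02,
        3.31163756e-02, -1.54719223e-04]), 'tcp_pos': array([ 0.166322  , -0.62794521,  0.30157613]), 'eef_rot': array([-3.11348911e+00, -4.05168523e-01, -1.08628759e-04]), 'wrist_force': array([ 0.00117054,  0.29198284, -0.30101106]), 'ft_torque': array([0.0032068 , 0.05160026, 0.00548355]), 'width': 0.9998448567259135}
scene [[451.6312282036887, 0.0, 281.62563924213146], [0.0, 451.6312282036887, 210.0629861041565], [0.0, 0.0, 1.0]] [ 0.90597054  2.5150028  -1.0512094 ] [ 0.45511992 -0.20371136  1.86475929]
top [[420.86387009666294, 0.0, 281.6229089647785], [0.0, 420.86387009666294, 207.48138070200994], [0.0, 0.0, 1.0]] [ 2.16129481 -2.1787053   0.10283866] [-0.02896221  0.5635926   1.25935641]
wrist [[325.19226210127806, 0.0, 279.65033439258434], [0.0, 325.19226210127806, 211.11515890332916], [0.0, 0.0, 1.0]] [-2.34215609  1.80160212  0.20744974] [-0.64870711 -0.02309713  0.38883906]
```

View pics/scene0.png

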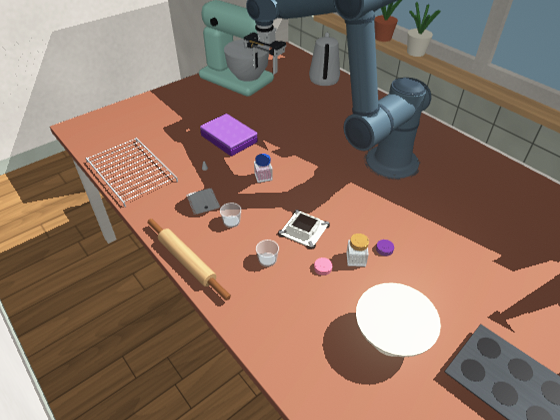

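View pics/top0.png

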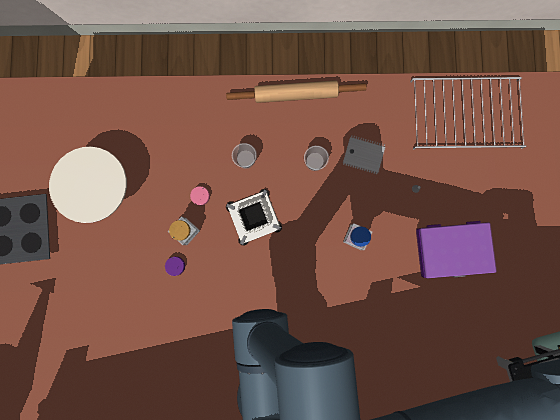

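View pics/wrist0.png

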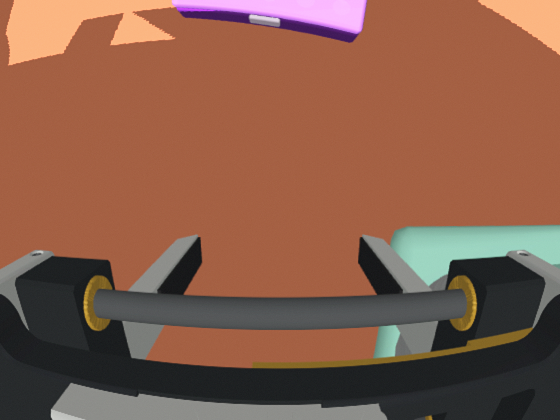

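The gold-capped jar is at about (181,230) in the top view, and the holder is at (254,216). There are look-alike lids at (199,195) in pink and (175,266) in purple. I'll zoom in to measure.

```bash
cat > h.py <<'E'
from bench import readout, cams, ticket, robot
import cv2, numpy as np
from scipy.spatial.transform import Rotation as R
def ray(d,u,v,fish=False):
    K=d["camera_matrix"]; x=(u-K[0,2])/K[0,0]; y=(v-K[1,2])/K[1,1]
    if fish:
        r=np.hypot(x,y); c=np.array([x/r*np.sin(r),y/r*np.sin(r),np.cos(r)]) if r>1e-9 else np.array([0,0,1.])
    else: c=np.array([x,y,1.])
    Rm=R.from_rotvec(np.ravel(d["rvec"])).as_matrix(); t=np.ravel(d["tvec"])
    return -Rm.T@t, Rm.T@c
def atz(d,u,v,z,fish=False):
    o,r=ray(d,u,v,fish); return o+r*(z-o[2])/r[2]
def proj(d,P,fish=False):
    K=d["camera_matrix"]; Rm=R.from_rotvec(np.ravel(d["rvec"])).as_matrix()
    c=(Rm@np.atleast_2d(P).T).T+np.ravel(d["tvec"])
    if fish:
        rr=np.hypot(c[:,0],c[:,1]); th=np.arctan2(rr,c[:,2]); s=th/np.maximum(rr,1e-12)
        return np.c_[K[0,0]*c[:,0]*s+K[0,2],K[1,1]*c[:,1]*s+K[1,2]]
    return np.c_[K[0,0]*c[:,0]/c[:,2]+K[0,2],K[1,1]*c[:,1]/c[:,2]+K[1,2]]
E
python3 - <<'E'
from h import *
im=cv2.imread("pics/top0.png"); cv2.imwrite("pics/topz.png",cv2.resize(im[180:280,160:290],None,fx=6,fy=6,interpolation=cv2.INTER_CUBIC))
im=cv2.imread("pics/scene0.png"); cv2.imwrite("pics/scz.png",cv2.resize(im[200:280,270:400],None,fx=6,fy=6,interpolation=cv2.INTER_CUBIC))
E
```

```text
(no output)
```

View pics/topz.png

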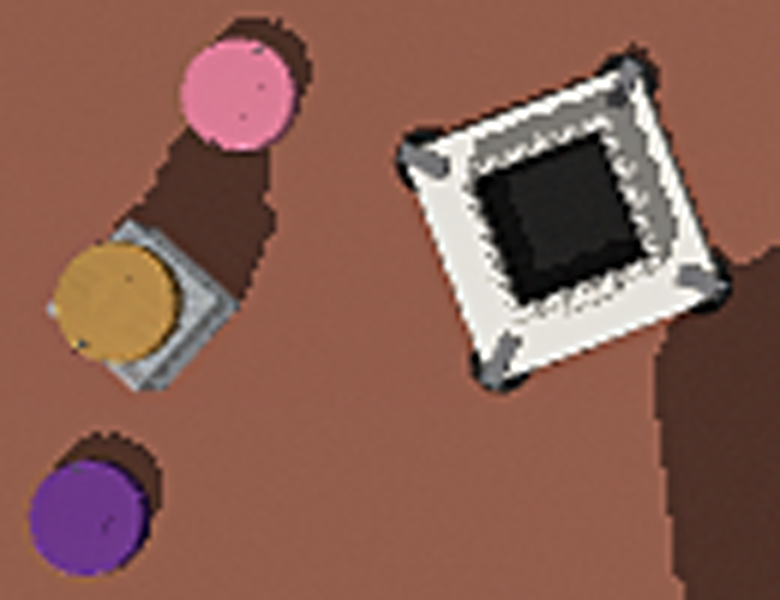

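View pics/scz.png

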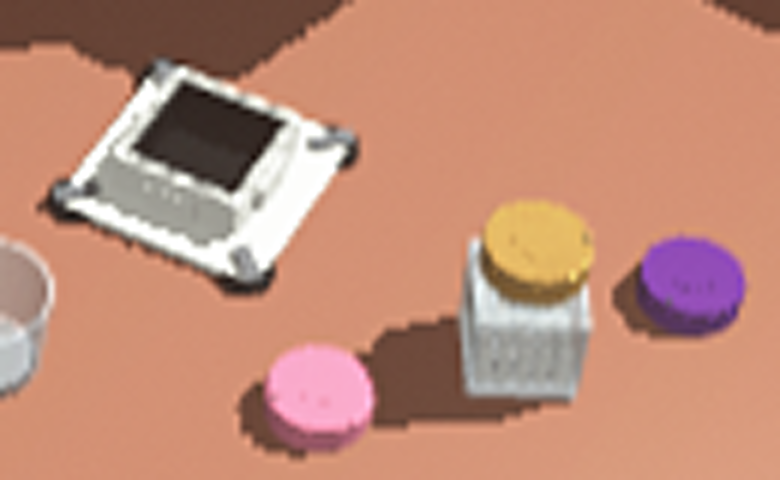

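Run:
```python
from h import *
d=cams.get_image("top")
f=lambda p,z: atz(d,(p[0]+.5)/6-.5+160,(p[1]+.5)/6-.5+180,z)[:2]
c=f((116,302),.095); m=f((82,344),.095); print("cap",c,"mark",m,np.degrees(np.arctan2(*(m-c)[::-1])),np.hypot(*(m-c)))
for p in [(48,310),(127,222),(238,300),(145,388)]: print("base?",f(p,.0),f(p,.062))
pl=np.array([f(p,.008) for p in [(405,150),(637,62),(722,290),(490,385)]]); print(pl,pl.mean(0))
for i in range(4):
    e=pl[(i+1)%4]-pl[i]; print(np.hypot(*e),np.degrees(np.arctan2(e[1],e[0])))
b=np.array([f(p,.036) for p in [(478,182),(600,135),(645,255),(523,303)]]);print(b,b.mean(0))
w=np.array([f(p,.008) for p in [(478,182),(600,135),(645,255),(523,303)]]);print(w.mean(0))
print(f((238,93),.019),f((88,517),.019))
```

```text
cap [0.49415321 0.26301538] mark [0.4741362  0.27902175] 141.35283628354546 0.02562975768837616
base? [0.49469102 0.32167519] [0.49200296 0.30469211]
base? [0.54008151 0.28142147] [0.53524217 0.2663462 ]
base? [0.49908183 0.22323072] [0.49618567 0.21091339]
base? [0.45402571 0.27078512] [0.45326496 0.25621396]
[[ 0.57568265  0.1359685 ]
 [ 0.62066438  0.01560956]
 [ 0.50185817 -0.0276648 ]
 [ 0.45406211  0.09175401]] [0.53806682 0.05391682]
0.12848980910708074 -69.50778318576782
0.12644202947443514 -159.98618896722493
0.1286286017494746 111.81321011659578
0.1294081816446964 19.978460092702694
[[0.55612967 0.09521493]
 [0.57955146 0.03339831]
 [0.51845309 0.01085893]
 [0.49473874 0.0724231 ]] [0.53721824 0.05297382]
[0.53940257 0.05494658]
[0.60472775 0.22065024] [0.38891415 0.29424892]
```

```bash
cat >> h.py <<'E'
def pose():
    s=readout.observe(); return np.array(s["tcp_pos"]),R.from_rotvec(s["eef_rot"]),s
def yaw(Rt): x=Rt.as_matrix()[:,0]; return np.degrees(np.arctan2(x[1],x[0]))
def delta(p,yw):
    """shift (tool axes) and turn (deg) to vertical tool at p with tool-x yaw yw"""
    p0,R0,s=pose(); T=R.from_euler('z',yw,degrees=True)*R.from_euler('x',180,degrees=True)
    return R0.inv().apply(np.array(p)-p0)*1000,(R0.inv()*T).as_rotvec(degrees=True)
E
python3 - <<'E'
from h import *
p,Rt,s=pose(); d=cams.get_image("wrist")
o,r=ray(d,d["camera_matrix"][0,2],d["camera_matrix"][1,2],True)
print(Rt.inv().apply(o-p),Rt.inv().apply(r),yaw(Rt))
print(Rt.inv().apply(ray(d,500,211,True)[1]),Rt.inv().apply(ray(d,280,400,True)[1]))
print(delta([.50,.14,.33],0))
E
```

```text
[ 0.06547639 -0.00058914 -0.08145082] [-2.25895574e-01  4.36757452e-04  9.74151425e-01] 14.829120640560062
[-0.17537998  0.6272636   0.75880316] [-0.72339138  0.00158748  0.69043638]
(array([ 519.13841466, -657.22793103,  -27.18491887]), array([-5.19224510e-02, -1.69505537e-03,  1.48274251e+01]))
```

Run:
```python
from h import *
print(delta([.45,-.2,.33],10)); print(delta([.45,.15,.33],0))
```

```text
(array([ 383.79448851, -341.34515105,  -27.48653199]), array([-0.05144855, -0.00619845,  4.82742578]))
(array([ 473.36244881, -679.69036127,  -27.17155191]), array([-5.19224510e-02, -1.69505537e-03,  1.48274251e+01]))
```

Request:
step_arm(
  motion="0.384 -0.341 -0.027 0 0 5 1;0.384 -0.341 -0.027 0 0 5 1;0.384 -0.341 -0.027 0 0 5 1;0.384 -0.341 -0.027 0 0 5 1;0.384 -0.341 -0.027 0 0 5 1;0.384 -0.341 -0.027 0 0 5 1;0.384 -0.341 -0.027 0 0 5 1;0.384 -0.341 -0.027 0 0 5 1;0.384 -0.341 -0.027 0 0 5 1;0.384 -0.341 -0.027 0 0 5 1",
)

```text
time_s: 1.25
tcp_pos: [0.4431, -0.2104, 0.3292]
eef_rot: [3.13, 0.269, 0.001]
wrist_force: [-0.5, -0.3, 0.9]
width: 0.998
```

Run:
```python
from h import *
p,Rt,s=pose();print(p,yaw(Rt),s["qpos"],s["joint_velocities"]); print(delta([.45,.15,.33],0))
```

```text
[ 0.4430926  -0.21039441  0.3292342 ] 9.814644248620713 [-6.74930495e-01 -1.62071694e-01  1.92891308e+00 -1.21635617e-05
  1.37398986e+00  7.24570492e-01] [ 1.04053901e+00  1.07784917e-01 -1.43814250e-01  4.95440515e-04
  2.98024203e-02  1.02963764e+00]
(array([  68.23999165, -353.94188205,   -0.93656742]), array([ 0.03060569, -0.03117118,  9.81463556]))
```

Request:
step_arm(
  motion="0.061 -0.345 0 0 0 10 1;0.061 -0.345 0 0 0 10 1;0.061 -0.345 0 0 0 10 1;0.061 -0.345 0 0 0 10 1;0.061 -0.345 0 0 0 10 1;0.061 -0.345 0 0 0 10 1;0.061 -0.345 0 0 0 10 1;0.061 -0.345 0 0 0 10 1;0.061 -0.345 0 0 0 10 1;0.061 -0.345 0 0 0 10 1",
)

```text
time_s: 2.25
tcp_pos: [0.4437, 0.1373, 0.3288]
eef_rot: [3.141, -0.006, -0.0]
wrist_force: [-1.0, -0.3, -0.8]
width: 0.999
```

Run:
```python
from h import *
p,Rt,s=pose();print(p,yaw(Rt),s["qpos"],s["joint_velocities"]) 
d=cams.get_image("wrist"); cv2.imwrite("pics/w1.png",d["frame"][:,:,::-1])
```

```text
[0.44372049 0.13725833 0.32881482] -0.22429917717034947 [ 5.52959578e-02 -2.30731204e-01  1.98803833e+00 -4.16898049e-04
  1.38443761e+00  1.63008429e+00] [-0.02218409 -0.00493755  0.00314256  0.00247563 -0.00172062  0.00322188]
```

View pics/w1.png

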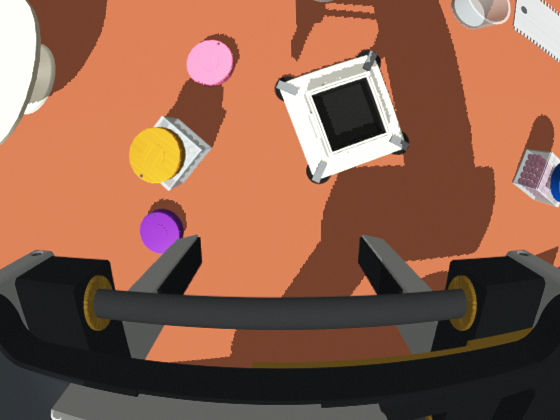

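The wrist view shows the gold cap at (157,155) with its mark near (141,175). The holder is around (348,115).

Run:
```python
from h import *
im=cv2.imread("pics/w1.png"); cv2.imwrite("pics/w1h.png",cv2.resize(im[40:190,265:415],None,fx=4,fy=4,interpolation=cv2.INTER_CUBIC))
cv2.imwrite("pics/w1j.png",cv2.resize(im[105:200,120:220],None,fx=6,fy=6,interpolation=cv2.INTER_CUBIC))
```

```text
(no output)
```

View pics/w1h.png

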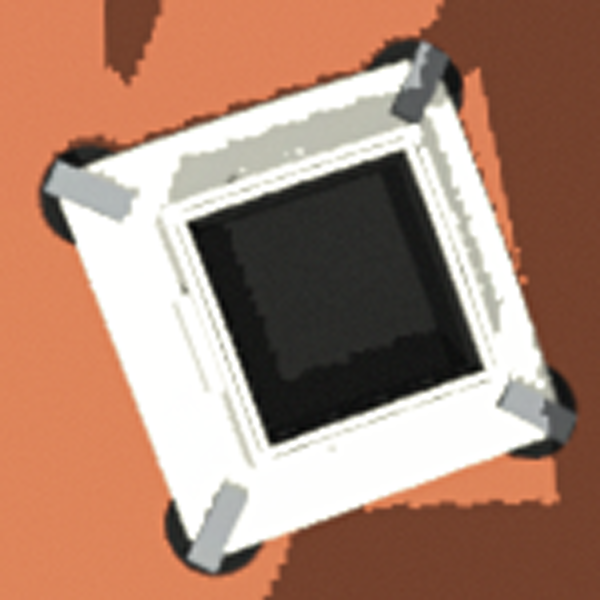

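View pics/w1j.png

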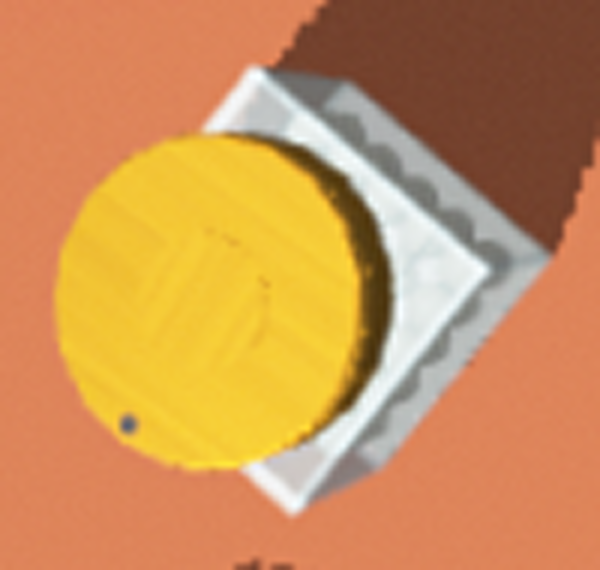

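Run:
```python
from h import *
from scipy.optimize import least_squares
d=cams.get_image("wrist")
fw=lambda p,s,o,z: atz(d,(p[0]+.5)/s-.5+o[0],(p[1]+.5)/s-.5+o[1],z,True)[:2]
J=lambda p,z: fw(p,6,(120,105),z); H=lambda p,z: fw(p,4,(265,40),z)
c=J((209,301),.095); m=J((128,424),.095); print("cap",c,np.degrees(np.arctan2(*(m-c)[::-1])),np.hypot(*(m-c)))
for a,b in [((56,301),(362,301)),((209,133),(209,470))]: print("diam",np.hypot(*(J(a,.095)-J(b,.095))))
sh=np.array([J(p,.062) for p in [(258,68),(490,270),(293,512)]]); 
for i in (0,1): e=sh[i+1]-sh[i]; print("edge",np.hypot(*e),np.degrees(np.arctan2(e[1],e[0]))%90)
print("jar mid",(sh[0]+sh[2])/2)
def sq(pts,l):
    pts=np.array(pts); print(l,pts.mean(0),[(round(float(np.hypot(*(pts[(i+1)%4]-pts[i])))*1e3,1),round(float(np.degrees(np.arctan2(*(pts[(i+1)%4]-pts[i])[::-1]))%90),1)) for i in range(4)])
sq([H(p,.036) for p in [(188,225),(405,152),(483,370),(272,445)]],"rim")
sq([H(p,.036) for p in [(162,212),(418,130),(498,372),(255,465)]],"collar")
sq([H(p,.008) for p in [(58,190),(440,55),(560,425),(205,555)]],"plate")
```

```text
cap [0.4953712 0.2642881] 140.79204062844016 0.02647305986743555
diam 0.05734985428493445
diam 0.05758239096443189
edge 0.05918660888207707 48.044566127003236
edge 0.05973254192210921 47.23958940364062
jar mid [0.49522262 0.26452214]
rim [0.53740784 0.05617138] [(68.6, 20.9), (68.4, 20.6), (68.1, 20.6), (68.0, 21.1)]
collar [0.53852288 0.05703479] [(80.6, 20.2), (75.6, 19.1), (79.1, 21.9), (77.9, 20.3)]
plate [0.53774948 0.0553054 ] [(130.6, 22.0), (125.4, 18.9), (124.4, 20.7), (122.4, 21.8)]
```

Run:
```python
from h import *
p,Rt,s=pose(); print(p,yaw(Rt)); print(delta([.4953,.2644,.27],45))
```

```text
[0.44388445 0.13669455 0.32888262] -0.3166152985531029
(array([  50.71067439, -127.99849085,   58.85760665]), array([ 9.40089687e-03,  5.66474897e-03, -4.53166150e+01]))
```

Request:
step_arm(
  motion="0.051 -0.128 0.059 0 0 -45.3 1;0.051 -0.128 0.059 0 0 -45.3 1;0.051 -0.128 0.059 0 0 -45.3 1;0.051 -0.128 0.059 0 0 -45.3 1;0.051 -0.128 0.059 0 0 -45.3 1;0.051 -0.128 0.059 0 0 -45.3 1;0.051 -0.128 0.059 0 0 -45.3 1;0.051 -0.128 0.059 0 0 -45.3 1;0.051 -0.128 0.059 0 0 -45.3 1",
)

```text
time_s: 3.25
tcp_pos: [0.4953, 0.2652, 0.2701]
eef_rot: [2.902, 1.203, 0.0]
wrist_force: [0.3, -0.2, -0.1]
width: 0.999
```

Run:
```python
from h import *
p,Rt,s=pose();print(p,yaw(Rt),s["qpos"]) 
d=cams.get_image("wrist"); cv2.imwrite("pics/w2.png",d["frame"][:,:,::-1])
print(proj(d,[.4953,.2644,.095],True),delta([.4953,.2644,.165],45))
```

```text
[0.49531398 0.26517836 0.27005264] 45.01913797948554 [ 2.89768264e-01  7.19187728e-02  1.81418670e+00 -1.74915849e-05
  1.25527277e+00  1.07483784e+00]
[[280.49580532 219.23920226]] (array([ -0.62855063,   0.70960016, 105.04862891]), array([ 0.00516156, -0.01050022,  0.04130299]))
```

View pics/w2.png

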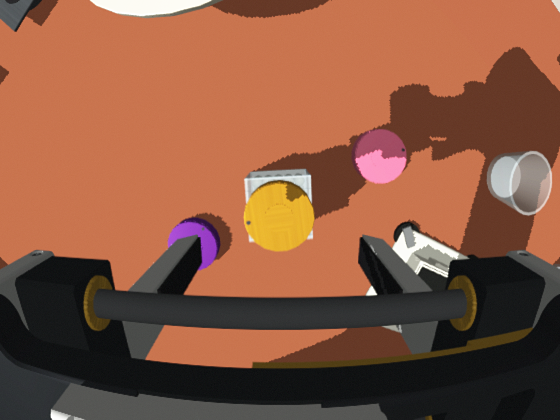

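Run:
```python
from h import *
im=cv2.imread("pics/w2.png"); hsv=cv2.cvtColor(im,cv2.COLOR_BGR2HSV); m=cv2.inRange(hsv,(20,150,120),(30,255,255)); m[:170]=0;m[255:]=0;m[:,:235]=0;m[:,325:]=0
cs,_=cv2.findContours(m,cv2.RETR_EXTERNAL,cv2.CHAIN_APPROX_NONE); c=max(cs,key=cv2.contourArea)
(x,y),r=cv2.minEnclosingCircle(c); print(x,y,r,cv2.fitEllipse(c),cv2.boundingRect(c))
d=cams.get_image("wrist"); e=cv2.fitEllipse(c)[0]; print(atz(d,*e,.095,True),atz(d,x,y,.095,True), pose()[0])
```

```text
278.5 216.5 34.935752868652344 ((277.68701171875, 217.84898376464844), (63.015281677246094, 70.2003402709961), 114.85974884033203) (244, 183, 70, 68)
[0.49442606 0.26701376 0.095     ] [0.49569425 0.26734687 0.095     ] [0.49517825 0.26549331 0.27004089]
```

Request:
step_arm(
  motion="0.0005 0 0.05 0 0 0 1;0.0005 0 0.09 0 0 0 1;0.0005 0 0.105 0 0 0 1;0.0005 0 0.105 0 0 0 1;0.0005 0 0.105 0 0 0 1",
)

```text
time_s: 3.85
tcp_pos: [0.4964, 0.2665, 0.1665]
eef_rot: [2.901, 1.205, 0.004]
wrist_force: [0.4, -0.5, 1.7]
width: 1.001
```

Run:
```python
from h import *
p,Rt,s=pose();print(p,yaw(Rt),s["wrist_force"]) 
d=cams.get_image("wrist"); cv2.imwrite("pics/w3.png",d["frame"][:,:,::-1])
```

```text
[0.49637027 0.26653575 0.16652292] 45.11982612139522 [ 0.38677627 -0.48013009  1.68321841]
```

View pics/w3.png

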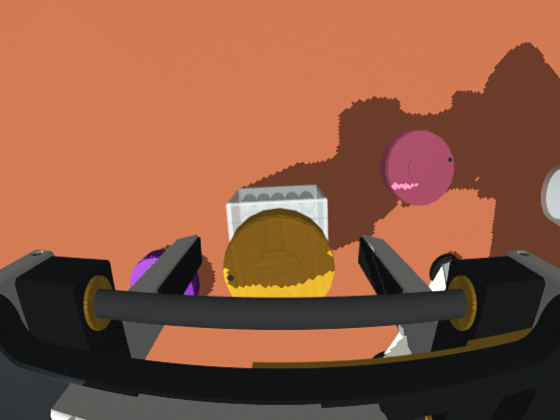

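The cap sits centred between the fingers, at (279,265), so I'll close.

Request:
step_arm(
  motion="0 0 0 0 0 0 0;0 0 0 0 0 0 0;0 0 0 0 0 0 0;0 0 0 0 0 0 0;0 0 0 0 0 0 0;0 0 0 0 0 0 0;0 0 0 0 0 0 0;0 0 0 0 0 0 0",
)

```text
time_s: 4.7
tcp_pos: [0.4955, 0.2663, 0.1651]
eef_rot: [2.901, 1.206, 0.0]
wrist_force: [-1.0, 0.4, 2.2]
width: 0.613
```

Run:
```python
from h import *
p,Rt,s=pose();print(p,yaw(Rt),s["wrist_force"],s["width"]) 
d=cams.get_image("wrist"); cv2.imwrite("pics/w4.png",d["frame"][:,:,::-1])
```

```text
[0.49547847 0.2662585  0.16507859] 45.130290878537004 [-1.0243962   0.36474701  2.20172933] 0.612887573017897
```

View pics/w4.png

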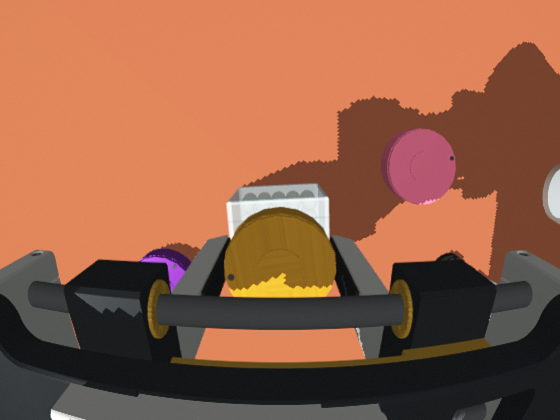

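Request:
step_arm(
  motion="0 0 -0.02 0 0 0 0;0 0 -0.05 0 0 0 0;0 0 -0.08 0 0 0 0;0 0 -0.11 0 0 0 0;0 0 -0.11 0 0 0 0;0 0 -0.11 0 0 0 0",
)

```text
time_s: 5.35
tcp_pos: [0.4948, 0.2661, 0.2735]
eef_rot: [-2.901, -1.205, 0.002]
wrist_force: [-0.6, 0.6, -3.5]
width: 0.612
```

Run:
```python
from h import *
p,Rt,s=pose();print(p,yaw(Rt),s["wrist_force"],s["width"]) 
d=cams.get_image("scene"); cv2.imwrite("pics/s5.png",cv2.resize(d["frame"][180:300,270:430,::-1],None,fx=5,fy=5,interpolation=cv2.INTER_CUBIC))
print(delta([.433,.022,.275],18.2))
```

```text
[0.49484194 0.26607585 0.27352916] 45.12674570611805 [-0.62152574  0.56773991 -3.48661939] 0.6116349370903735
(array([-216.10037059,  128.63076967,   -2.1513989 ]), array([-0.05864365,  0.22246207, 26.92557666]))
```

View pics/s5.png

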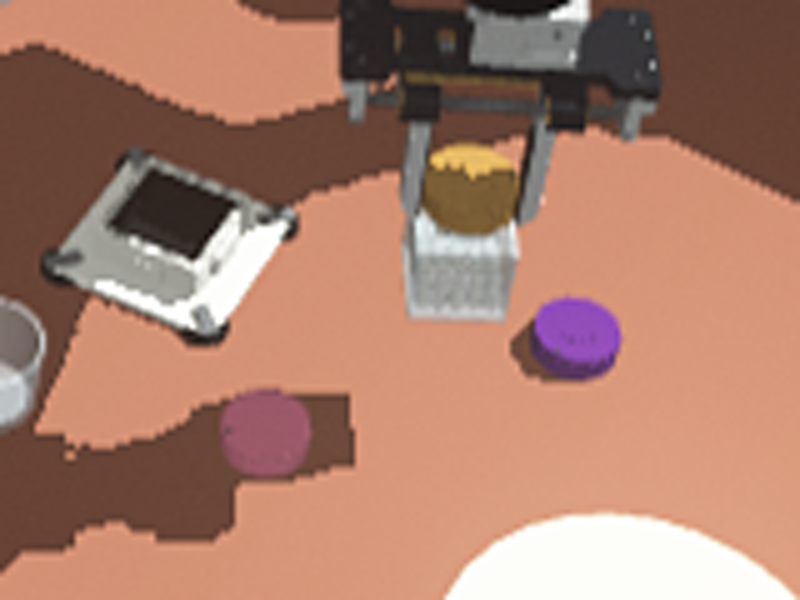

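Request:
step_arm(
  motion="-0.015 0.009 0 0 0 2 0;-0.045 0.026 -0.002 0 0 5 0;-0.08 0.048 -0.002 0 0 9 0;-0.12 0.071 -0.002 0 0 14 0;-0.16 0.095 -0.002 0 0 19 0;-0.19 0.113 -0.002 0 0 23 0;-0.21 0.125 -0.002 0 0 26 0;-0.216 0.129 -0.002 0 0 27 0;-0.216 0.129 -0.002 0 0 27 0;-0.216 0.129 -0.002 0 0 27 0",
)

```text
time_s: 6.4
tcp_pos: [0.4341, 0.0226, 0.2761]
eef_rot: [-3.101, -0.495, 0.002]
wrist_force: [-0.3, -0.3, -4.1]
width: 0.616
```

Run:
```python
from h import *
p,Rt,s=pose();print(p,yaw(Rt),s["wrist_force"],s["width"],s["qpos"]) 
d=cams.get_image("wrist"); cv2.imwrite("pics/w6.png",d["frame"][:,:,::-1])
cv2.imwrite("pics/w6z.png",cv2.resize(d["frame"][90:290,200:400,::-1],None,fx=3,fy=3,interpolation=cv2.INTER_CUBIC))
```

```text
[0.4341104  0.02256543 0.27614403] 18.15248977445733 [-0.25039043 -0.30684242 -4.06478237] 0.615813764193766 [-2.10280682e-01 -2.61625508e-01  2.11095122e+00  4.67105508e-04
  1.29367935e+00  1.04356737e+00]
```

View pics/w6.png

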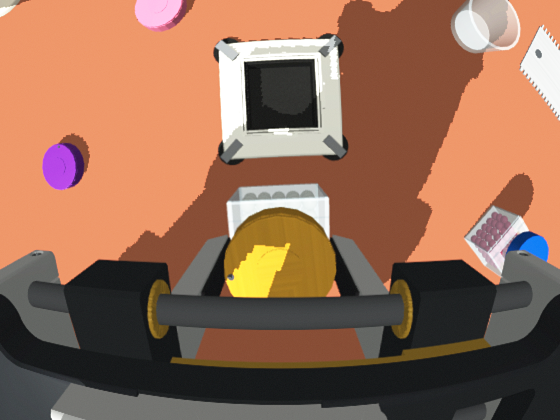

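View pics/w6z.png

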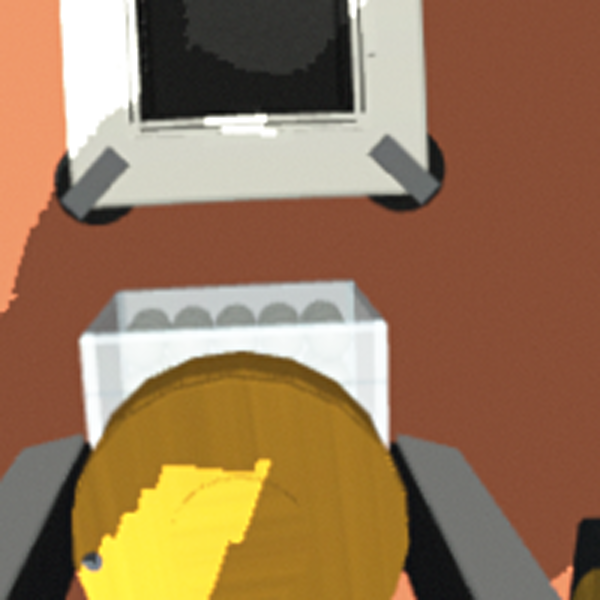

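Run:
```python
from h import *
im=cv2.imread("pics/w6.png"); cv2.imwrite("pics/w6h.png",cv2.resize(im[30:165,210:355],None,fx=5,fy=5,interpolation=cv2.INTER_CUBIC))
```

```text
(no output)
```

View pics/w6h.png

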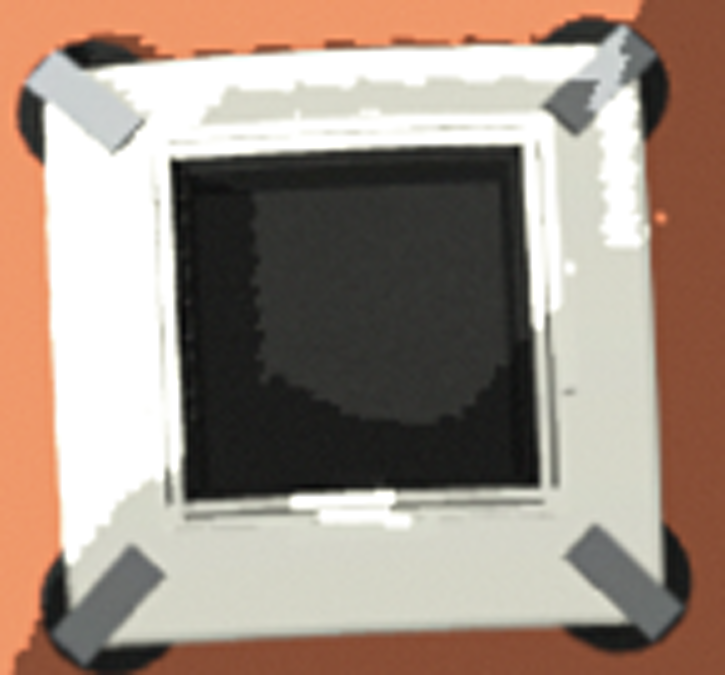

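Run:
```python
from h import *
d=cams.get_image("wrist"); p,Rt,s=pose(); yw=yaw(Rt)
def pt(q,sc,o,z): return Rt.inv().apply(atz(d,(q[0]+.5)/sc-.5+o[0],(q[1]+.5)/sc-.5+o[1],z,True)-p)*1e3
H=np.array([pt(q,5,(210,30),.036) for q in [(170,158),(520,146),(541,485),(185,500)]])[:,:2]
print(H.round(1),H.mean(0), "world",Rt.apply(np.r_[H.mean(0)/1e3,0])+p)
for i in range(4):
    e=H[(i+1)%4]-H[i]; print(np.hypot(*e).round(1),np.degrees(np.arctan2(e[1],e[0])).round(1))
PL=np.array([pt(q,5,(210,30),.008) for q in [(40,70),(640,42),(668,625),(70,650)]])[:,:2]; print("plate",PL.round(1).tolist(),PL.mean(0))
b=p[2]-.1651
J=np.array([pt(q,3,(200,90),b+.062) for q in [(82,336),(387,321)]])[:,:2]; e=J[1]-J[0]; print("jar",J.round(1),np.hypot(*e),np.degrees(np.arctan2(e[1],e[0])))
n=np.array([-e[1],e[0]])/np.hypot(*e); c=J.mean(0); print(c+30*n,c-30*n)
J=np.array([pt(q,3,(200,90),b) for q in [(118,293),(352,281)]])[:,:2]; e=J[1]-J[0];n=np.array([-e[1],e[0]])/np.hypot(*e); c=J.mean(0); print("base",np.hypot(*e),np.degrees(np.arctan2(e[1],e[0])),c-30*n)
q=np.array([pt(z,1,(0,0),b+.095) for z in [(280.5,263)]]);print("captop",q)
```

```text
[[142.3 -35.9]
 [144.8  33. ]
 [ 76.   37.1]
 [ 72.9 -32.9]] [109.02716117   0.34424644] world [0.53803287 0.05668788 0.27642492]
69.0 88.0
68.9 176.6
70.0 -92.5
69.5 -2.5
plate [[170.9, -67.8], [177.3, 62.5], [47.2, 68.6], [41.5, -61.2]] [109.23481424   0.55003504]
jar [[ 28.3 -31.1]
 [ 31.2  28.1]] 59.261123985361486 87.12886987059159
[-0.21731032 -0.03587012] [59.70737305 -3.0412524 ]
base 60.06238431520653 87.03454072584812 [58.52594905 -3.26980688]
captop [[3.59378274e+00 7.85404683e-03 7.00978430e+01]]
```

Request:
step_arm(
  motion="0.02 0 0 0 0 0 0;0.05 0 0 0 0 0 0;0.085 0.0005 0 0 0 0 0;0.105 0.0005 0 0 0 0 0;0.1095 0.0005 0 0 0 0 0;0.1095 0.0005 0.02 0 0 0 0;0.1095 0.0005 0.045 0 0 0 0;0.1095 0.0005 0.06 0 0 0 0;0.1095 0.0005 0.06 0 0 0 0;0.1095 0.0005 0.06 0 0 0 0",
)

```text
time_s: 7.5
tcp_pos: [0.5386, 0.0559, 0.2173]
eef_rot: [3.102, 0.495, 0.0]
wrist_force: [1.0, -0.3, -3.9]
width: 0.615
```

Run:
```python
from h import *
p,Rt,s=pose();print(p,yaw(Rt),s["wrist_force"],s["width"]) 
print(delta([.5386,.0561,.1731],18.15))
for n,a in (("wrist",(120,290,190,400)),("scene",(170,270,260,380))):
    d=cams.get_image(n); cv2.imwrite(f"pics/{n}7.png",cv2.resize(d["frame"][a[0]:a[1],a[2]:a[3],::-1],None,fx=3.5 if n=="wrist" else 6,fy=3.5 if n=="wrist" else 6,interpolation=cv2.INTER_CUBIC))
```

```text
[0.53860071 0.05586464 0.21728944] 18.14568850051021 [ 0.9525707  -0.25775496 -3.9177273 ] 0.6154544279101714
(array([ 0.06846179, -0.22634307, 44.18943467]), array([ 0.00319392, -0.00539973, -0.00431165]))
```

View pics/wrist7.png

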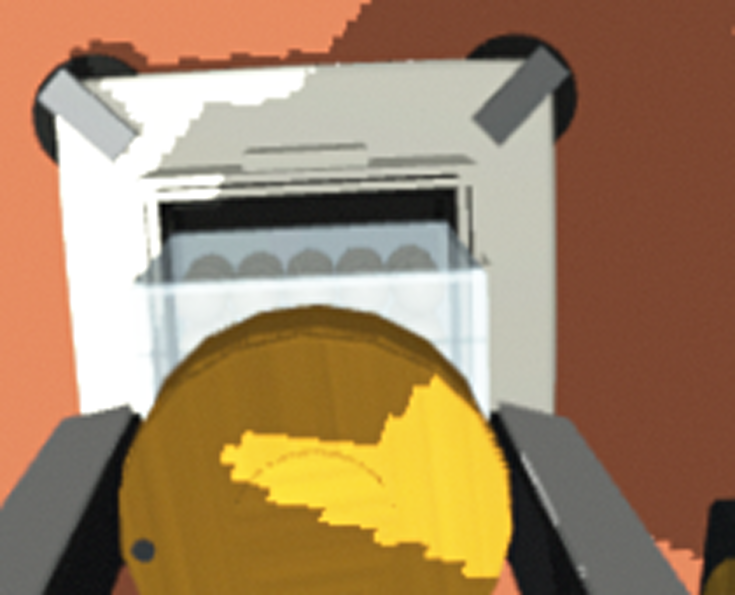

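View pics/scene7.png

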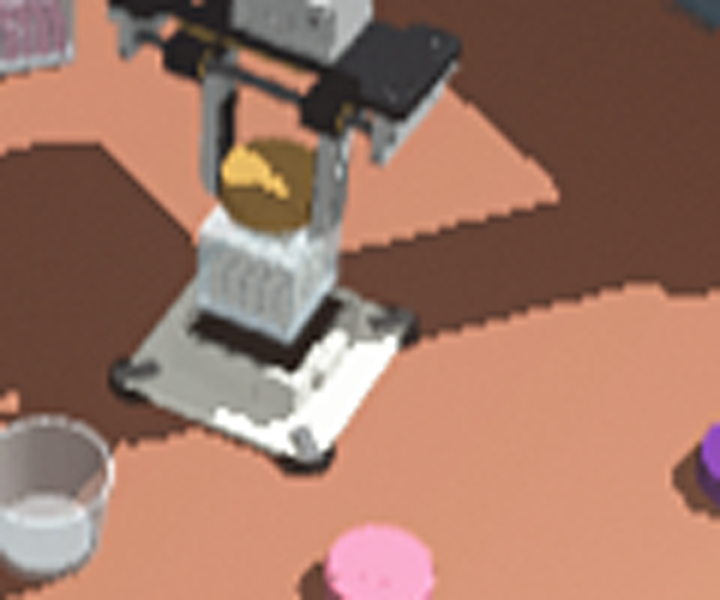

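Request:
step_arm(
  motion="0 0 0.008 0 0 0 0;0 0 0.016 0 0 0 0;0 0 0.024 0 0 0 0;0 0 0.03 0 0 0 0;0 0 0.03 0 0 0 0",
)

```text
time_s: 8.1
tcp_pos: [0.5378, 0.0558, 0.1854]
eef_rot: [-3.102, -0.495, 0.004]
wrist_force: [-1.0, -0.4, -3.9]
width: 0.616
```

Run:
```python
from h import *
p,Rt,s=pose();print(p,yaw(Rt),s["wrist_force"],s["ft_torque"],s["width"])
```

```text
[0.53782294 0.05577212 0.18538736] 18.12487468183731 [-0.96448873 -0.44901333 -3.91495829] [ 0.03193875 -0.0069528   0.02839966] 0.6158810846012982
```

No contact forces while it slides in. It has 12 mm left to go, so I'll lower gently with a little overdrive.

Request:
step_arm(
  motion="0 0 0.004 0 0 0 0;0 0 0.008 0 0 0 0;0 0 0.011 0 0 0 0;0 0 0.013 0 0 0 0;0 0 0.013 0 0 0 0;0 0 0.013 0 0 0 0",
)

```text
time_s: 8.7
tcp_pos: [0.5387, 0.0558, 0.174]
eef_rot: [3.102, 0.495, 0.0]
wrist_force: [-0.1, -0.2, -4.4]
width: 0.614
```

Run:
```python
from h import *
p,Rt,s=pose();print(p,yaw(Rt),s["wrist_force"],s["ft_torque"],s["width"])
```

```text
[0.53868785 0.05575532 0.17398781] 18.128797036586654 [-0.06817321 -0.22597376 -4.42812235] [0.02969569 0.00012639 0.00337712] 0.6142005682120418
```

Request:
step_arm(
  motion="0 0 0.001 0 0 0 0;0 0 0.002 0 0 0 0;0 0 0.003 0 0 0 0;0 0 0.003 0 0 0 0",
)

```text
time_s: 9.1
tcp_pos: [0.5392, 0.0557, 0.1722]
eef_rot: [3.102, 0.495, 0.002]
wrist_force: [-2.0, 0.8, 5.5]
width: 0.615
```

Run:
```python
from h import *
p,Rt,s=pose();print(p,yaw(Rt),s["wrist_force"],s["ft_torque"],s["width"])
```

```text
[0.53920065 0.05574271 0.17218028] 18.131524871830514 [-2.0481221   0.77332328  5.47543672] [0.09600483 0.53729587 0.01143121] 0.6148758639370672
```

Request:
step_arm(
  motion="0 0 0 0 0 -3 0;0 0 0 0 0 -7 0;0 0 0 0 0 -11 0;0 0 -0.0002 0 0 -15 0;0 0 -0.0004 0 0 -20 0;0 0 -0.0006 0 0 -25 0;0 0 -0.0006 0 0 -25 0",
)

```text
time_s: 9.8
tcp_pos: [0.5399, 0.0557, 0.1731]
eef_rot: [2.92, 1.154, 0.005]
wrist_force: [0.5, 0.2, 4.0]
width: 0.611
```

Run:
```python
from h import *
p,Rt,s=pose();print(p,yaw(Rt),s["wrist_force"],s["ft_torque"],s["width"]) 
for n,a in (("wrist",(120,300,190,400)),("scene",(170,270,260,380))):
    d=cams.get_image(n); cv2.imwrite(f"pics/{n}8.png",cv2.resize(d["frame"][a[0]:a[1],a[2]:a[3],::-1],None,fx=3.3 if n=="wrist" else 6,fy=3.3 if n=="wrist" else 6,interpolation=cv2.INTER_CUBIC))
```

```text
[0.53990959 0.05570976 0.17310078] 43.12925610346253 [0.49471408 0.23263437 3.95632682] [ 0.09591269 -0.11793599  0.00984461] 0.611350125515031
```

View pics/wrist8.png

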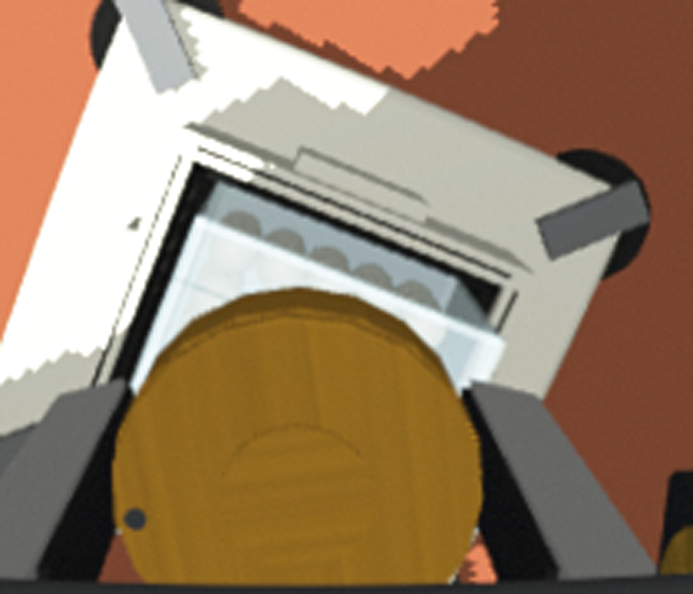

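View pics/scene8.png

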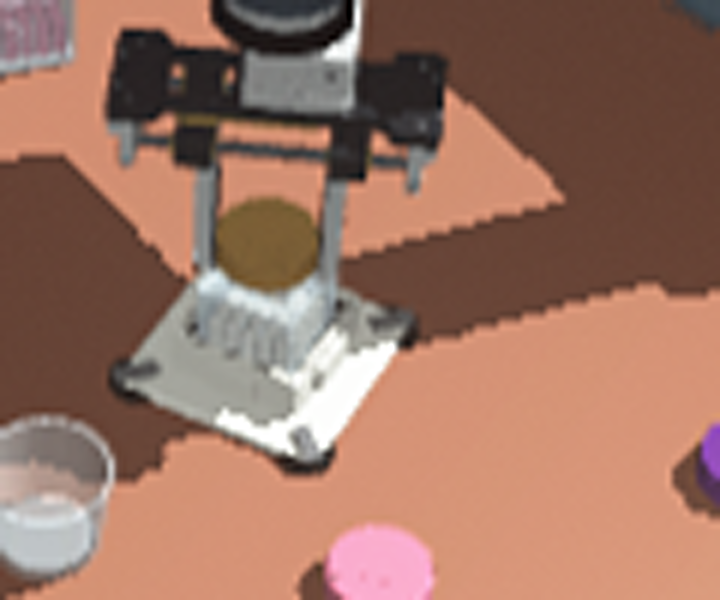

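Request:
step_arm(
  motion="0 0 -0.0001 0 0 -5 0;0 0 -0.0003 0 0 -10 0;0 0 -0.0005 0 0 -15 0;0 0 -0.0006 0 0 -20 0;0 0 -0.0008 0 0 -25 0;0 0 -0.0008 0 0 -25 0",
)

```text
time_s: 10.5
tcp_pos: [0.5392, 0.0556, 0.1729]
eef_rot: [2.603, 1.757, 0.002]
wrist_force: [-0.4, -0.3, 4.3]
width: 0.615
```

```bash
cat > look.py <<'E'
from h import *
import sys
p,Rt,s=pose();print(s["time_s"],p,yaw(Rt),s["wrist_force"],s["ft_torque"],s["width"]) 
d=cams.get_image("wrist"); cv2.imwrite(f"pics/wrist{sys.argv[1]}.png",cv2.resize(d["frame"][120:300,190:400,::-1],None,fx=3.3,fy=3.3,interpolation=cv2.INTER_CUBIC))
E
python3 look.py 9
```

```text
10.5 [0.53915012 0.05557996 0.17293601] 68.0540390355047 [-0.42811198 -0.31636203  4.27743262] [-0.01652789 -0.11781879  0.02012403] 0.6148616081116003
```

View pics/wrist9.png

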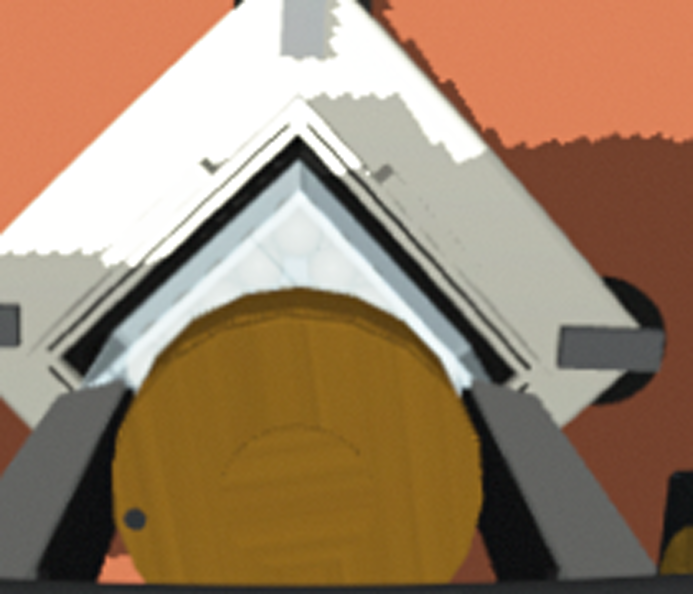

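Request:
step_arm(
  motion="0 0 -0.0002 0 0 -5 0;0 0 -0.0004 0 0 -10 0;0 0 -0.0006 0 0 -15 0;0 0 -0.0006 0 0 -15 0",
)

```text
time_s: 10.95
tcp_pos: [0.5388, 0.0557, 0.1731]
eef_rot: [2.352, 2.081, 0.0]
wrist_force: [0.3, 0.4, 3.9]
width: 0.613
```

```bash
python3 look.py 10
python3 - <<'E'
from h import *
d=cams.get_image("top"); cv2.imwrite("pics/top10.png",cv2.resize(d["frame"][170:270,200:310,::-1],None,fx=6,fy=6,interpolation=cv2.INTER_CUBIC))
E
```

```text
10.95 [0.53879788 0.05565144 0.17310838] 83.00216881048749 [0.3017473  0.44849818 3.92028235] [-0.07312836 -0.05556665  0.03402746] 0.6133974553560804
```

View pics/wrist10.png

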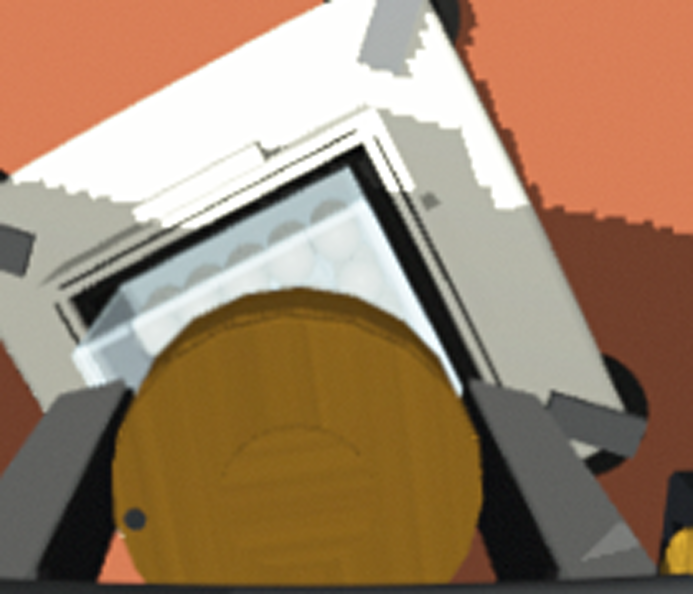

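View pics/top10.png

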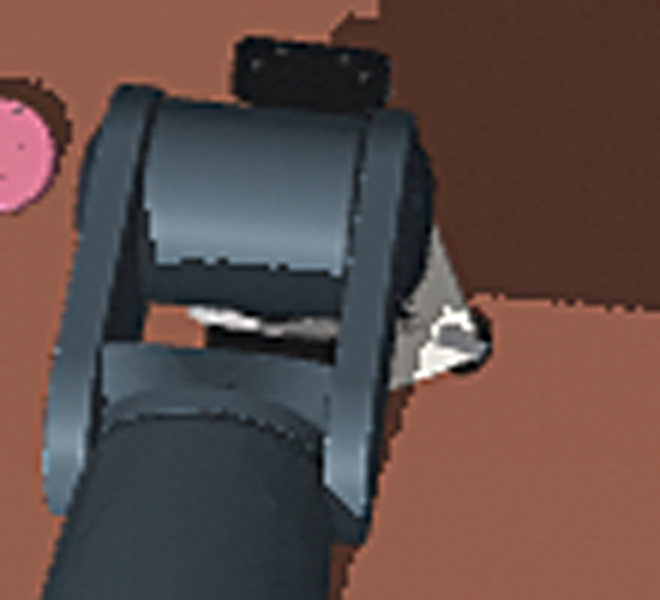

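Run:
```python
from h import *
d=cams.get_image("wrist"); p,Rt,s=pose()
g=lambda q,z: atz(d,(q[0]+.5)/3.3-.5+190,(q[1]+.5)/3.3-.5+120,z,True)
def ang(a,b,z): e=(g(b,z)-g(a,z))[:2]; return np.hypot(*e),np.degrees(np.arctan2(e[1],e[0]))%90
print("jar sh left-back",ang((75,350),(365,200),.070)); print("right",ang((365,200),(463,392),.070))
print("rim",ang((72,297),(362,147),.036),ang((362,147),(470,370),.036))
print("plate",ang((15,178),(330,0),.008),ang((430,0),(625,395),.008))
c=p[:2]; m=g((135,519),.105)[:2]; print(np.degrees(np.arctan2(*(m-c)[::-1])))
print(g((365,200),.07),g((75,350),.07))
```

```text
jar sh left-back (np.float64(0.05863175160208027), np.float64(20.491835752490967))
right (np.float64(0.039549118264493435), np.float64(20.74379860964497))
rim (np.float64(0.06852629890375897), np.float64(20.206664493950537)) (np.float64(0.05309034659730064), np.float64(19.672976244983303))
plate (np.float64(0.08432123599383934), np.float64(21.578189892523653)) (np.float64(0.10769738212681265), np.float64(21.53631753357196))
-179.7226208622913
[0.5557876  0.09493152 0.07      ] [0.50086594 0.07440607 0.07      ]
```

Request:
step_arm(
  motion="0 0 -0.002 0 0 0 0;0 0 -0.004 0 0 0 0;0 0 -0.006 0 0 0 0;0 0 -0.006 0 0 0 0;0 0 -0.006 0 0 0 0",
)

```text
time_s: 11.6
tcp_pos: [0.5384, 0.0558, 0.1786]
eef_rot: [-2.35, -2.084, 0.001]
wrist_force: [0.1, -0.0, -1.5]
width: 0.611
```

```bash
python3 look.py 11
```

```text
11.6 [0.53837108 0.05576213 0.17860914] 83.11706497504152 [ 0.06926502 -0.04872721 -1.46449173] [-0.03604848 -0.08386122  0.00615132] 0.6105179772192022
```

View pics/wrist11.png

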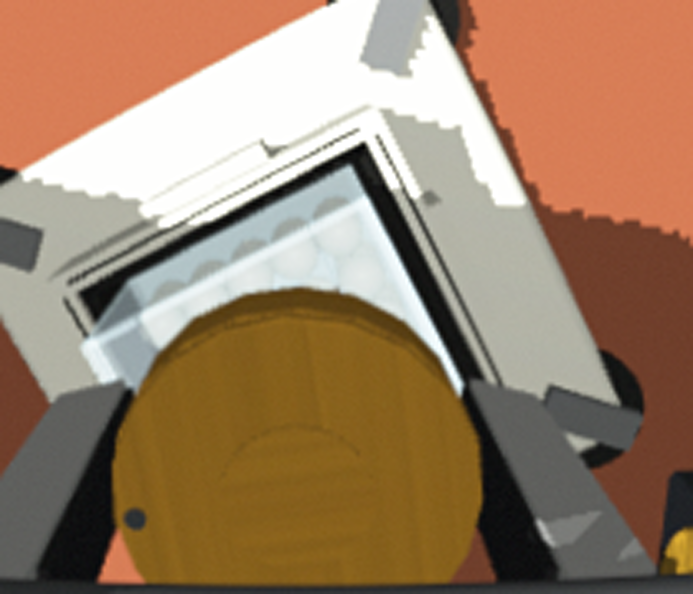

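Request:
step_arm(
  motion="0 0 -0.005 0 0 0 0;0 0 -0.012 0 0 0 0;0 0 -0.02 0 0 0 0;0 0 -0.026 0 0 0 0;0 0 -0.028 0 0 0 0;0 0 -0.028 0 0 0 0;0 0 -0.028 0 0 0 0;0 0 -0.028 0 0 0 0",
)

```text
time_s: 12.45
tcp_pos: [0.5384, 0.0557, 0.2065]
eef_rot: [-2.35, -2.084, 0.001]
wrist_force: [-0.3, -0.6, -0.9]
width: 0.611
```

```bash
python3 look.py 12
python3 - <<'E'
from h import *
d=cams.get_image("scene"); cv2.imwrite("pics/scene12.png",cv2.resize(d["frame"][170:270,260,380] if 0 else d["frame"][170:270,260:380,::-1],None,fx=6,fy=6,interpolation=cv2.INTER_CUBIC))
for P in [(0,0,.070),(0,0,.098),(0,0,.118),(0,0,.137)]:
    q=proj(d,np.array([.5383,.0562,0])+P)[0]; print(P[2],(q-[260,170])*6+2.5)
cv2.imwrite("pics/scene12f.png",d["frame"][:,:,::-1])
E
```

```text
12.45 [0.53838942 0.05574082 0.20650479] 83.12552783632621 [-0.28556178 -0.64337292 -0.855196  ] [-0.02607274 -0.03190306 -0.02188105] 0.6113726011978071
0.07 [269.25360513 271.73652525]
0.098 [271.33021703 236.46515264]
0.118 [272.84669357 210.7077112 ]
0.137 [274.31376582 185.78940453]
```

View pics/wrist12.png

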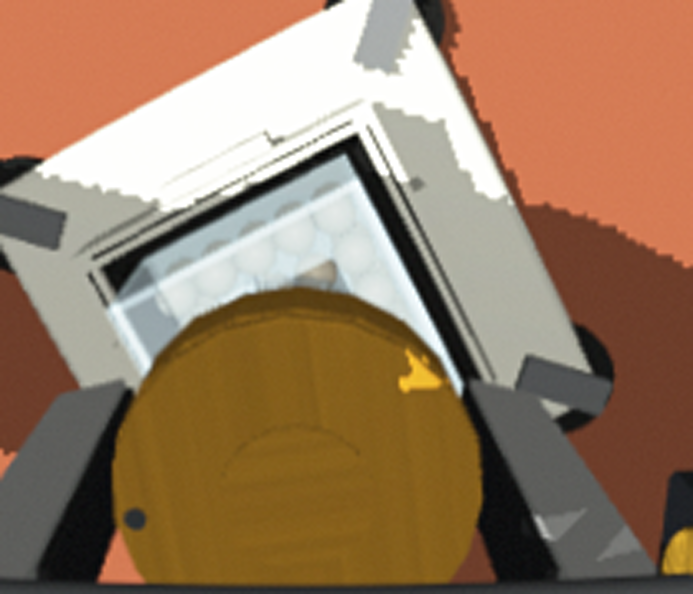

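View pics/scene12.png

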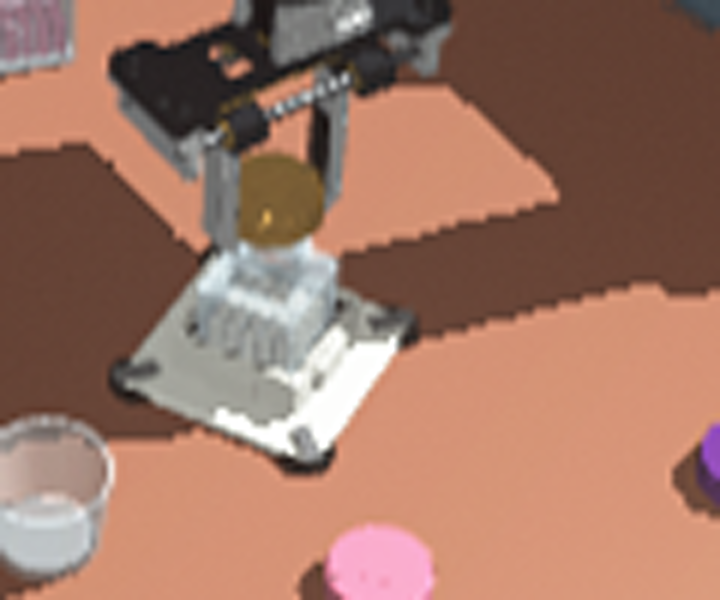

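View pics/scene12f.png

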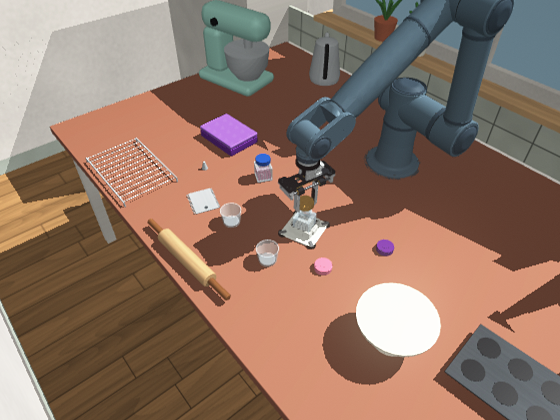

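Run:
```python
from h import *
K=dict()
for n,a in (("scene",(200,175)),("wrist",(190,120))):
    d=cams.get_image(n); fish=n=="wrist"; im=cv2.resize(d["frame"][:,:,::-1],None,fx=8 if not fish else 3.3,fy=8 if not fish else 3.3,interpolation=cv2.INTER_CUBIC)
    s=8 if not fish else 3.3
    def dr(P,col): 
        q=((proj(d,P,fish)+.5)*s).astype(np.int32); cv2.polylines(im,[q],True,col,1)
    c=np.array([.5383,.0560]); r=np.radians(20.7+45+90*np.arange(4))
    sq=lambda h,z:np.c_[c+h*2**.5*np.c_[np.cos(r),np.sin(r)],np.full(4,z)]
    t=np.linspace(0,6.28,60); ci=lambda R_,z:np.c_[c+R_*np.c_[np.cos(t),np.sin(t)],np.full(60,z)]
    dr(sq(.03,.070),(0,0,255)); dr(sq(.0405,.036),(255,0,0)); dr(ci(.029,.118),(0,255,0)); dr(ci(.029,.137),(0,255,255)); dr(ci(.02,.098),(255,0,255))
    im=im[8*190:8*190+500,8*270:8*270+600] if not fish else im[int(120*s):int(300*s),int(190*s):int(400*s)]
    cv2.imwrite(f"pics/ov_{n}.png",im)
```

```text
(no output)
```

View pics/ov_scene.png

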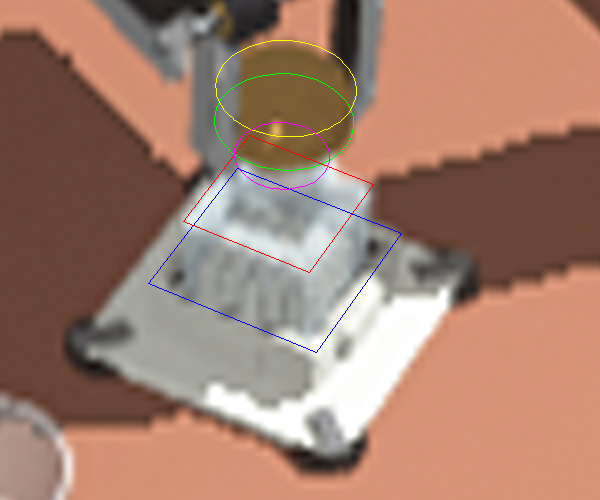

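View pics/ov_wrist.png

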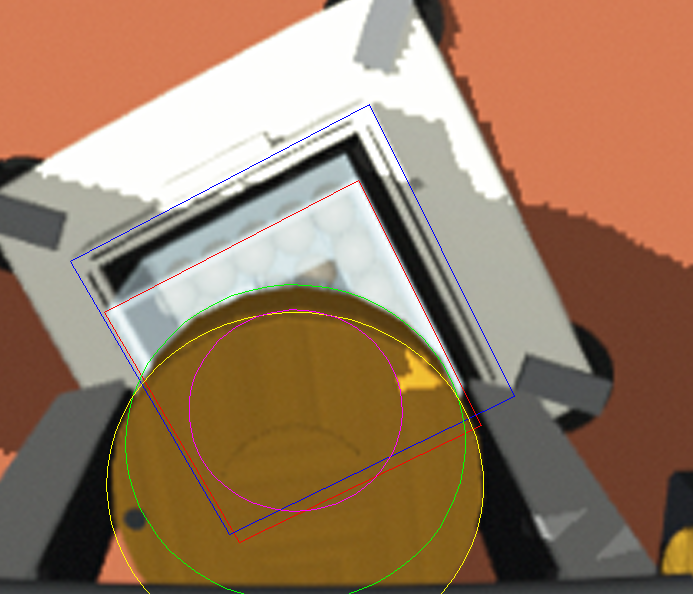

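```bash
python3 -c "
from h import *
p,Rt,s=pose();print(s['time_s'],p,np.degrees(np.arccos(-Rt.as_matrix()[2,2])),s['wrist_force'],s['width']);print(ticket.finish_job())"
```

```text
12.65 [0.53850472 0.0557432  0.2066619 ] 0.028956649207813014 [-0.36980404  0.22402025 -0.91553203] 0.6102897166202841
the job is handed in; nothing more can be done
None
```

The job is done and handed in at 12.65 s of the allowed 48 s. The jar is in the white holder and the unscrewed gold cap is held about 2 cm above its mouth.

- **Placing the jar:** I lifted the jar by its gold cap, turned it about 27° to match the holder, and lowered it into the well. It touched the floor within about 1 mm of the height I expected.
- **Unscrewing:** I turned the cap 65° anticlockwise, leaving its mark about 68–70° from the jar's +x direction. That is past the 55° release point and short of the 100° stop. Then I lifted it straight up.

**Last checks:**
- The wrist carries about 0.9 N, against about 4 N with the whole jar, so only the cap is in the gripper. The opening reads about 57 mm, which fits the cap.
- The tool is within 0.03° of vertical. By calculation the cap's lower edge is about 20 mm above the mouth, give or take 1–2 mm.
- Drawn over the scene and wrist images, the expected outlines for a fully seated jar and a raised cap match to within about 2 mm. In the wrist view, the collar outline drew slightly large.
- In the scene picture, nothing else on the bench appears to have been disturbed.

**Disagreements:** the top and wrist cameras differed by 1–3 mm on where the jar and holder were. I used the wrist view for the final alignment, and the jar slid in with no sideways resistance.

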